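Set the egg cup in the breakfast board and bring the boiled egg over it with the tongs

TASK

Get the boiled egg ready to serve: stand the empty egg cup upright in the round recess of the breakfast board, foot fully down in it, and let it go. Then take the tongs off their rest, close their cupped tips round the hot egg in the front row of the egg rack (the row nearer the robot), lift it out without touching it with the gripper, and carry it over the egg cup. Finish while still holding the egg upright in the tongs, centred over the cup and a few centimetres clear of its rim, and leave everything else on the worktop where it is.

Things in the scene. Friction and masses are not known exactly. Their poses are not given: they have to be found in the camera images.
- egg_cup: White china egg cup on a short stem, loose, 60 mm tall, about 90 g. Foot 42 mm in diameter; the straight-sided upper part, from 42 to 60 mm above the foot, is 53 mm in diameter and can be gripped there from above. Starts standing on the worktop. Origin: centre of the underside of its foot; z up along its axis.
- cup_rim (a point): Centre of the egg cup's open mouth, 60 mm above the underside of its foot.
- board: Wooden breakfast board, fixed, 140 mm (its x) by 200 mm (its y), 16 mm thick, rounded edges, with a round recess near one corner and a teaspoon lying across its other end. Origin: centre of its underside.
- recess (a point): Centre of the floor of the round recess in the board: 45 mm in diameter, 6 mm deep, floor 10 mm above the worktop. The egg cup's foot fits in with 1.5 mm of play all round.
- tongs: Sprung steel tongs, 235 mm long, 95 g, lying level and open on their rest. Two flat strips standing on edge, 18 mm high, 2.4 mm thick, joined at the rear bow. Origin: on the hinge in the bow, at mid-height of the strips (35 mm above the worktop at the start); x along the middle to the tips, z up. The cupped tips (24 mm high, same mid-height) are centred 200 mm from the origin.
- tongs_grip (a point): Best grip: midway between the strips, 95 mm from the hinge, 105 mm behind the tips' centre. Grip from above, fingers outside the strips, closing along the tongs' y. There they measure 50 mm outside when open, about 30 mm with the egg in the tips. Squeezed to 45 mm they can be carried, with about 68 mm free between the tips. Both strips swing alike, so tips stay on the grip's midline.
- tongs_arm (a joint): Closing angle of the tongs, rad: 0 when open, about 0.20 with the egg in the tips, at most 0.36. A spring opens them: 3 N at the best grip starts to close them, about 10 N closes them to the egg; more holds it. Each mm closed at the grip closes the tips by 2.1 mm.
- tongs_rest: White rest for the tongs, fixed: a base 150 mm long (its x), 84 mm wide and 8 mm thick, with a saddle at each end (60 mm from the middle) whose bar, 26 mm high with ends turned up to 34 mm, carries the tongs. The best grip lies between the saddles. Origin: centre of its underside; x as the tongs' x.
- egg_rack: Wooden egg rack, fixed, 110 mm (its x) by 170 mm (its y), top 35 mm above the worktop, six 30 mm holes in two rows of three, 55 mm apart. x points away from the robot, so the front row is at x = -27.5 mm. Origin: centre of its underside.
- egg: The boiled egg to take, loose, in the middle hole of the rack's front row. 44 mm in diameter at its widest, 57 mm tall, 60 g, narrow end down. Origin: its lowest point; z up along its axis.
- egg_center (a point): Centre of the egg to take at its widest part, 31 mm above its lowest point; about 57 mm above the worktop while it stands in the rack.
- spare_egg: A second egg of the same shape and size in the left hole of the rack's back row; it stays there. Origin: its lowest point.
- teaspoon: Steel teaspoon, 135 mm long, lying along the board's x at the end away from the recess. Bystander.
- salt_shaker: Glass salt shaker, 44 mm in diameter, 90 mm tall. Bystander. Origin: centre of its underside.
- kitchen_timer: Round wind-up kitchen timer, 63 mm in diameter, 41 mm tall. Bystander. Origin: centre of its underside.
- lemon: A lemon, 78 mm long, at the back of the worktop. Bystander. Origin: its underside.
Things that resemble listed ones, but are neither listed nor needed, are in the scene too. What is shaped like the egg but blue or green is not meant.

How it is judged:
By the outcome, as a careful person would: the job done as asked, in the order asked, and still so for the second after the job is handed in, while the arm keeps its last pose, push and grip.
It also fails if it takes over 61 s, if anything falls off the work surface, if the arm or the gripper's body presses on something with over 40 N, if the wrist force passes 120 N, or if a joint passes its speed limit or range.

ROBOT

A 7-joint arm with a two-finger parallel gripper is mounted at the origin on a cart in front of the work surface, level with it; the furniture and walls round the work are solid. World frame = base frame: x ahead of the robot, y to its left, z up, the work surface at z = 0. Lengths are in m, angles in rad, forces in N, time in s.
With the tool pointing down it reaches from about 0.4 to 0.85 m from the base axis. Payload 4.5 kg.
Tool frame: the origin (TCP) lies at the very end of the fingers, on their centre line; the grasp point (between the pads) lies 19 mm behind it; z points along the fingers, y is the line along which they close (so a half turn about z gives the same grasp; the last joint's range is limited). The gripper opens to 88 mm and grips with 3 to 60 N. Pads are 18 mm wide; open, the fingers measure 123 mm over their backs; the gripper's body (75 mm by 187 mm) begins 45 mm behind the grasp point.
Start: joints at [1.167, 0.689, -0.195, 1.565, 0.157, 0.902, -0.215], TCP at [0.265, -0.566, 0.239] pointing down, gripper open.
Joint ranges: [-3.01, 3.01], [-0.46, 2.08], [-1.47, 1.51], [0.13, 2.56], [-1, 4.14], [0.04, 2.09], [-2.66, 2.66]. Speed limits (rad/s): [2.57, 2.57, 3.14, 3.14, 3.14, 3.14, 3.14].

INTERFACE

Orientations are given as a unit quaternion [x, y, z, w].
In Python, from plant import r, optics gives the robot as it stands.
- The arm moves only by the tool servo_tool, never from a script. Its arguments are lists of equal length, an entry for each row: "translation": the shift along the tool's x, y, z in m, a list of three; "turn": the turn, a rotation vector about the tool's x, y, z in rad, a list of three. In form: {"translation": [[dx, dy, dz], ...], "turn": [[rx, ry, rz], ...]}. A call has 1 to 10 rows; each row shifts and turns the commanded pose from where the row before left it, along the tool's axes as they then stand; what a row does not reach is not made up. A row lasts 1/8 s, in which the tool goes at most 62.5 mm and 10.7 degrees, less where a joint would pass 70% of its speed; a pose out of reach is approached as far as the arm can. A call is refused whole if a number of a shift passes 0.0625 or a number of a turn 0.188, either way. A call with a gripper value outside its range is refused whole. "grip" is the opening, from 0 (shut) to 1 (fully open), set as the call begins (left out, the last holds). The fingers move at their own pace and stop on an object; "grip_force" is the grip in N (left out, the last holds). Time passes only in rows, so rows that do not move let the fingers close. It gives the time, the measured TCP pose, the force, the opening and the grip force at its end, in the units of the state.
- r.get_state(): the state, without advancing time (a new reading comes with each control period).
- optics.snapshot(name): name is "scene" or "top" or "wrist"; returns a dict with "img" (480x640x3 uint8, red, green, blue), "z_map" (480x640 float32, m along the optical axis (not along the pixel's ray), 0 where there is no reading), "mtx" (3x3 intrinsics, pixels), "R" (3x3) and "t" (3): a world point X has camera coordinates R X + t. Camera axes: x right, y down, z forward; pixel columns grow to the right and rows downward; lengths in m; the calibration is good to about 2 mm. The wrist camera is an equidistant fisheye: a pixel r from the principal point sees the ray r / f radians off the axis. A picture is of the moment at which its call begins.
- r.finish_job(): hands the job in; it is judged then, once.
The state is a dict: "clock": time; "q": joint angles; "qd": joint speeds; "joint_torque": joint torques, N m; "tool_pos": TCP position; "eef_rot": TCP orientation; "contact_force": force on the tool from outside, world axes, zero at the start; "moment": the same for the moment, N m; "opening": opening from 0.0 (shut) to 1.0 (fully open); "finger_force": force on a finger pad.
Only numpy, scipy, OpenCV 4.12 (cv2) and the standard library are available. Lean on these libraries where they do the work, as an engineer would, in place of code of your own. Each camera call takes 0.05 s, during which the arm holds its last target. There are 200 camera calls.

## Working session

There is one attempt and no reset: what is moved stays moved. The work goes in short steps, Python scripts to look and compute and a tool call to move; the robot and the scene stay as the last step left them, time stands still between calls to the robot, and variables do not carry over. Pictures are saved under pics/ and viewed, at most 10 in all, crops included, and the job is handed in when it is done.

Besides the shell and the picture viewer there is one more tool, called after ">>>" as name(argument=value, ...) on one line, values as JSON. servo_tool: Moves the arm, as the interface text tells. Its arguments: {"type":"object","properties":{"translation":{"type":"array"},"turn":{"type":"array"},"grip":{"type":"number"},"grip_force":{"type":"number"}},"required":["translation","turn"]}

```bash
mkdir -p pics && cat > h.py <<'E'
import numpy as np, cv2
from plant import r, optics
def cloud(s):
    z=s["z_map"];K=s["mtx"];v,u=np.mgrid[:480,:640]
    P=np.stack([(u-K[0,2])/K[0,0]*z,(v-K[1,2])/K[1,1]*z,z],-1)
    W=(P-s["t"])@s["R"]; W[z==0]=np.nan
    return W
E
python3 - <<'E'
from h import *
for n in ("scene","top"):
    s=optics.snapshot(n); np.savez(n+".npz",**s)
    cv2.imwrite(f"pics/{n}.png",s["img"][:,:,::-1])
    print(n,s["mtx"].round(1).tolist(),s["R"].round(3).tolist(),s["t"].round(3))
st=r.get_state();print({k:np.round(v,3) for k,v in st.items()})
E
```

```text
scene [[564.9, 0.0, 310.3], [0.0, 564.9, 240.8], [0.0, 0.0, 1.0]] [[0.725, -0.689, 0.022], [-0.453, -0.5, -0.738], [0.519, 0.525, -0.675]] [-0.418  0.336  1.302]
top [[469.5, 0.0, 316.6], [0.0, 469.5, 236.7], [0.0, 0.0, 1.0]] [[-0.024, -1.0, -0.012], [-0.996, 0.025, -0.09], [0.09, 0.01, -0.996]] [0.031 0.587 1.064]
{'clock': np.float64(0.1), 'q': array([ 1.167,  0.69 , -0.195,  1.566,  0.157,  0.902, -0.215]), 'qd': array([-0.001, -0.002, -0.   , -0.002, -0.001, -0.   ,  0.   ]), 'joint_torque': array([-3.0000e-03, -5.2849e+01, -1.2720e+00, -1.5383e+01, -5.3000e-02,
        2.0000e-03,  0.0000e+00]), 'tool_pos': array([ 0.265, -0.566,  0.238]), 'eef_rot': array([ 0.976,  0.217, -0.   , -0.001]), 'contact_force': array([-0.508,  0.166, -0.713]), 'moment': array([-0.041,  0.008,  0.027]), 'finger_force': np.float64(0.0), 'opening': np.float64(1.0)}
```

View pics/top.png

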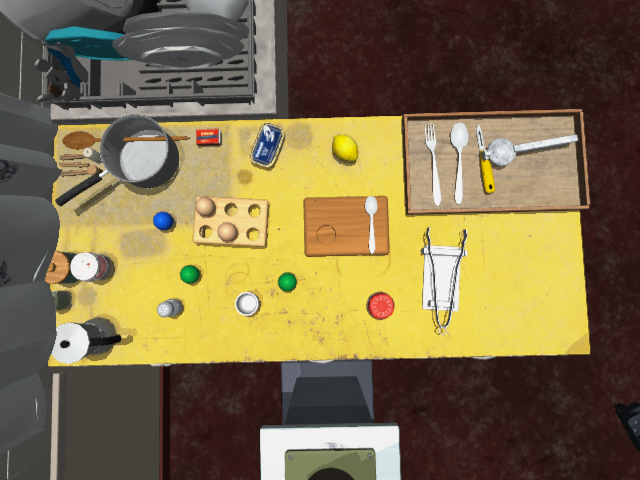

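View pics/scene.png

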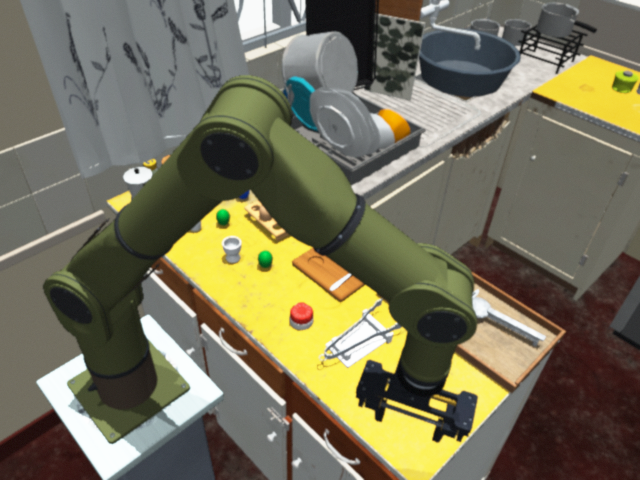

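The top view shows the cup at (247,303), front-row egg (228,231), recess (326,235), and tongs from the bow (440,328) to the tips (429/464,232). Next I measure them from depth.

```bash
python3 - <<'E'
from h import *
s=dict(np.load("top.npz")); W=cloud(s)
def box(u0,u1,v0,v1,z0,z1):
    w=W[v0:v1,u0:u1].reshape(-1,3); return w[(w[:,2]>z0)&(w[:,2]<z1)]
def circ(p):
    A=np.c_[2*p[:,:2],np.ones(len(p))];c=np.linalg.lstsq(A,(p[:,:2]**2).sum(1),rcond=None)[0]
    return c[:2].round(4),np.sqrt(c[2]+c[0]**2+c[1]**2).round(4)
print("table z",np.nanmedian(W[320:350,280:340,2]))
p=box(228,268,285,322,.052,.075);print("cup",circ(p),len(p),p[:,2].max(), cv2.minEnclosingCircle(p[:,:2].astype(np.float32)))
def sph(p):
    A=np.c_[2*p,np.ones(len(p))];c=np.linalg.lstsq(A,(p**2).sum(1),rcond=None)[0];return c[:3].round(4),np.sqrt(c[3]+c[:3]@c[:3])
for n,b in dict(egg=(214,242,218,245),spare=(192,218,193,218)).items():
    p=box(*b,.055,.1);print(n,sph(p),p[:,2].max(),len(p))
for n,b,z in (("rack",(185,275,190,255),(.03,.04)),("board",(295,395,190,262),(.012,.02)),("rest",(412,472,235,318),(.004,.013))):
    p=box(*b,*z);c=cv2.minAreaRect((p[:,:2]*1000).astype(np.float32));print(n,c,np.median(p[:,2]))
p=box(312,342,222,250,.005,.0135);print("recess",cv2.minEnclosingCircle(p[:,:2].astype(np.float32)),p[:,:2].mean(0),len(p))
t=box(415,475,222,340,.037,.06);
for x0 in np.arange(.3,.62,.02):
    q=t[(t[:,0]>x0)&(t[:,0]<x0+.02)]
    if len(q):
        m=q[:,1].mean();a=q[q[:,1]>m];b=q[q[:,1]<=m]
        print(x0.round(2),a.mean(0).round(4),b.mean(0).round(4) if len(b) else 0,len(q), q[:,1].min().round(3),q[:,1].max().round(3))
big=cv2.resize(s["img"][180:345,185:480,::-1],None,fx=2.7,fy=2.7,interpolation=cv2.INTER_CUBIC);cv2.imwrite("pics/z1.png",big)
E
```

```text
table z 0.0003955275961804635
cup (array([0.4404, 0.1763]), np.float64(0.0245)) 128 0.0664068460782766 ((0.4400874376296997, 0.17649853229522705), 0.02655768394470215)
egg (array([0.6022, 0.2193, 0.0631]), np.float64(0.020374598423859584)) 0.08602198676967195 297
spare (array([0.6615, 0.2695, 0.063 ]), np.float64(0.020390640316022113)) 0.0857035222006941 297
rack ((629.81396484375, 217.11024475097656), (170.33897399902344, 109.93852996826172), 85.30010986328125) 0.03563303364217385
board ((614.0662231445312, -52.68516540527344), (198.1671142578125, 139.57916259765625), 89.20828247070312) 0.01665994104166807
rest ((489.51580810546875, -273.88665771484375), (136.3672332763672, 189.21731567382812), 88.281494140625) 0.008561690802800035
recess ((0.5903258919715881, -0.005191531032323837), 0.04183381423354149) [ 0.59395693 -0.00482809] 275
0.34 [nan nan nan] [ 0.3599 -0.2624  0.038 ] 1 -0.262 -0.262
0.36 [ 0.3702 -0.2551  0.041 ] [ 0.3739 -0.2641  0.0427] 17 -0.268 -0.253
0.38 [ 0.3893 -0.252   0.0434] [ 0.3896 -0.2746  0.0439] 36 -0.279 -0.248
0.4 [ 0.4106 -0.2492  0.0445] [ 0.4105 -0.2807  0.0423] 31 -0.284 -0.248
0.42 [ 0.4298 -0.2476  0.042 ] [ 0.429  -0.285   0.0425] 36 -0.29 -0.241
0.44 [ 0.4493 -0.2482  0.044 ] [ 0.4489 -0.2878  0.0441] 36 -0.29 -0.247
0.46 [ 0.4718 -0.2479  0.0424] [ 0.4694 -0.2917  0.0434] 34 -0.295 -0.247
0.48 [ 0.4893 -0.2479  0.0435] [ 0.4889 -0.2957  0.0421] 38 -0.299 -0.246
0.5 [ 0.5107 -0.2469  0.0427] [ 0.5089 -0.2999  0.043 ] 34 -0.304 -0.246
0.52 [ 0.5301 -0.2439  0.0432] [ 0.53   -0.3083  0.0431] 35 -0.321 -0.241
0.54 [ 0.5493 -0.2392  0.0427] [ 0.5502 -0.3161  0.0418] 39 -0.324 -0.228
0.56 [ 0.5702 -0.2395  0.0444] [ 0.5707 -0.3196  0.0443] 41 -0.324 -0.238
0.58 [ 0.5893 -0.2373  0.0453] [ 0.5888 -0.3225  0.0445] 35 -0.326 -0.236
0.6 [ 0.6001 -0.2388  0.0413] [ 0.6021 -0.2395  0.0439] 3 -0.24 -0.239<stdin>:22: RuntimeWarning: Mean of empty slice.
  ret = um.true_divide(
```

View pics/z1.png

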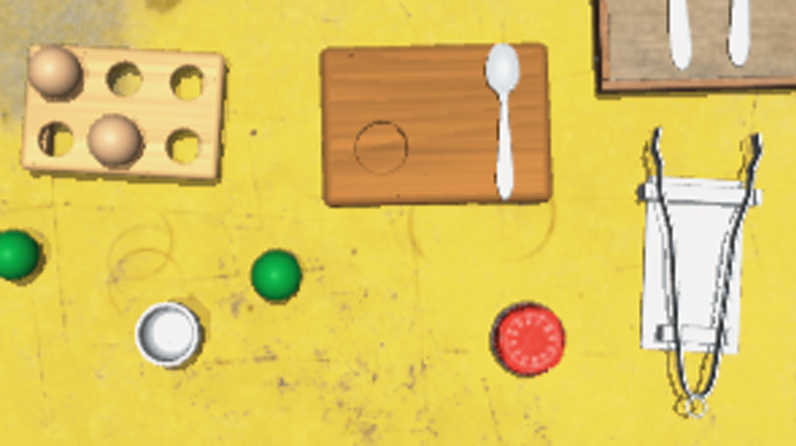

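The crop shows the recess centred at crop (381,147), which is pixel (325.8,234.1). The tongs mid-line runs slightly toward -y. I'll straighten the tool, then move over the work for a close wrist look.

>>> servo_tool(translation=[[0, 0, 0], [0, 0, 0], [0, 0, 0]], turn=[[0, 0, 0.1457], [0, 0, 0.1457], [0, 0, 0.1457]])

```text
clock: 0.48
tool_pos: [0.2648, -0.5657, 0.2382]
eef_rot: [1.0, -0.002, -0.0, -0.001]
contact_force: [0.7, 0.2, -0.1]
opening: 0.999
finger_force: 0.0
```

>>> servo_tool(translation=[[0.0235, -0.04, -0.006], [0.0235, -0.04, -0.006], [0.0235, -0.04, -0.006], [0.0235, -0.04, -0.006], [0.0235, -0.04, -0.006], [0.0235, -0.04, -0.006], [0.0235, -0.04, -0.006], [0.0235, -0.04, -0.006], [0.0235, -0.04, -0.006], [0, 0, 0]], turn=[[0, 0, 0], [0, 0, 0], [0, 0, 0], [0, 0, 0], [0, 0, 0], [0, 0, 0], [0, 0, 0], [0, 0, 0], [0, 0, 0], [0, 0, 0]])

```text
clock: 1.72
tool_pos: [0.4786, -0.2015, 0.2928]
eef_rot: [1.0, 0.004, 0.001, -0.001]
contact_force: [-0.1, 0.7, -0.4]
opening: 0.999
finger_force: 0.0
```

```bash
cat >> h.py <<'E'
def fcloud(s):
    # equidistant fisheye: world ray dirs, camera pos, depth points
    K=s["mtx"];v,u=np.mgrid[:480,:640]
    x=(u-K[0,2])/K[0,0];y=(v-K[1,2])/K[1,1];th=np.hypot(x,y)+1e-9
    k=np.tan(np.minimum(th,1.45))/th; D=np.stack([x*k,y*k,np.ones_like(x)],-1)
    z=s["z_map"];W=(D*z[...,None]-s["t"])@s["R"];W[z==0]=np.nan
    return W
def fpix(s,X):
    c=s["R"]@np.asarray(X)+s["t"];r_=np.hypot(c[0],c[1]);th=np.arctan2(r_,c[2]);K=s["mtx"]
    return np.array([K[0,2]+K[0,0]*th*c[0]/r_,K[1,2]+K[1,1]*th*c[1]/r_])
def fray(s,u,v,z):
    K=s["mtx"];x=(u-K[0,2])/K[0,0];y=(v-K[1,2])/K[1,1];th=np.hypot(x,y)
    d=s["R"].T@np.array([np.sin(th)*x/th,np.sin(th)*y/th,np.cos(th)]);c=-s["R"].T@s["t"]
    return c+d*(z-c[2])/d[2]
def shot(n,name):
    s=optics.snapshot(n);np.savez(name+".npz",**s);cv2.imwrite(f"pics/{name}.png",s["img"][:,:,::-1]);return s
def st():
    x=r.get_state();print({k:np.round(x[k],4).tolist() for k in("clock","tool_pos","eef_rot","contact_force","opening","finger_force","q")});return x
E
python3 - <<'E'
from h import *
st();s=shot("wrist","w1");print(s["mtx"].round(1).tolist(),s["R"].round(3).tolist(),s["t"].round(3))
t=dict(np.load("top.npz"))
# recess from top pixel
K=t["mtx"];d=t["R"].T@np.array([(325.8-K[0,2])/K[0,0],(234.1-K[1,2])/K[1,1],1]);c=-t["R"].T@t["t"];print("recess top",(c+d*(.016-c[2])/d[2]).round(4))
for n,X in dict(cup=(.4404,.1763,.06),recess=(.595,-.005,.016),grip=(.489,-.2718,.044)).items(): print(n,fpix(s,X).round(1))
E
```

```text
{'clock': 1.725, 'tool_pos': [0.4786, -0.2015, 0.2928], 'eef_rot': [1.0, 0.0044, 0.0008, -0.0011], 'contact_force': [-0.1239, 0.7168, -0.3694], 'opening': 0.9989, 'finger_force': 0.0, 'q': [0.3456, 0.4771, -0.0529, 1.8163, 0.029, 0.848, -1.2825]}
[[371.6, 0.0, 317.7], [0.0, 371.6, 237.9], [0.0, 0.0, 1.0]] [[0.008, -1.0, -0.002], [-0.958, -0.009, 0.286], [-0.286, -0.001, -0.958]] [-0.206  0.403  0.578]
recess top [ 0.5943 -0.0049  0.016 ]
cup [ 33.6 235.3]
recess [153.4 101.4]
grip [382.5 191.1]
```

View pics/w1.png

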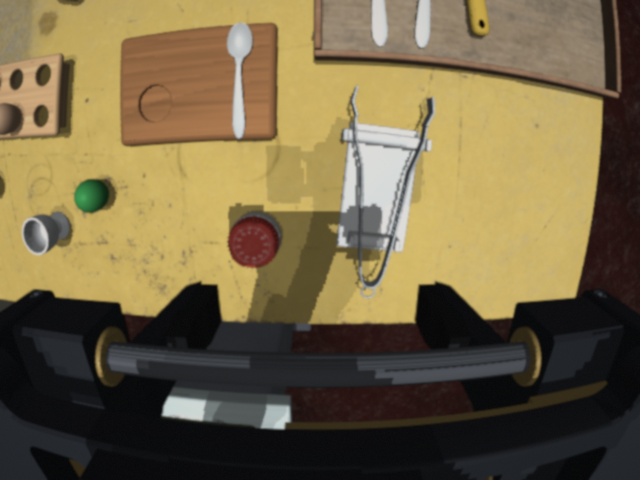

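The wrist view shows the recess circle at about (156,103), as predicted, and the tongs running from the bow (370,285) to the tips (355/430,95). Next I look at recess and cup from the same relative pose.

>>> servo_tool(translation=[[0.0133, -0.0393, 0.0086], [0.0133, -0.0393, 0.0086], [0.0133, -0.0393, 0.0086], [0.0133, -0.0393, 0.0086], [0.0133, -0.0393, 0.0086], [0, 0, 0], [0, 0, 0]], turn=[[0, 0, 0], [0, 0, 0], [0, 0, 0], [0, 0, 0], [0, 0, 0], [0, 0, 0], [0, 0, 0]])

```text
clock: 2.65
tool_pos: [0.542, -0.0117, 0.2494]
eef_rot: [1.0, -0.001, -0.001, 0.001]
contact_force: [1.3, -0.9, -0.0]
opening: 1.002
finger_force: 0.0
```

```bash
python3 - <<'E'
from h import *
st();s=shot("wrist","w2")
print(fpix(s,(.5943,-.0049,.016)))
E
```

```text
{'clock': 2.65, 'tool_pos': [0.542, -0.0117, 0.2494], 'eef_rot': [1.0, -0.001, -0.0006, 0.0009], 'contact_force': [1.2592, -0.8718, -0.0013], 'opening': 1.0024, 'finger_force': 0.0, 'q': [-0.0419, 0.5629, -0.0363, 1.8084, 0.0302, 0.7721, -1.6671]}
[309.7730314  151.35864541]
```

>>> servo_tool(translation=[[-0.031, -0.0362, -0.0088], [-0.031, -0.0362, -0.0088], [-0.031, -0.0362, -0.0088], [-0.031, -0.0362, -0.0088], [-0.031, -0.0362, -0.0088], [0, 0, 0], [0, 0, 0]], turn=[[0, 0, 0], [0, 0, 0], [0, 0, 0], [0, 0, 0], [0, 0, 0], [0, 0, 0], [0, 0, 0]])

```text
clock: 3.58
tool_pos: [0.3882, 0.1698, 0.2939]
eef_rot: [1.0, -0.001, 0.0, 0.0]
contact_force: [-0.3, -0.7, 0.9]
opening: 1.0
finger_force: 0.0
```

```bash
python3 - <<'E'
from h import *
st();s=shot("wrist","w3")
a=fpix(s,(.4404,.1763,.06));w2=dict(np.load("w2.npz"));b=fpix(w2,(.5943,-.0049,.016));print(a,b)
def crop(s,c):
    u,v=c.astype(int);u0,v0=u-35,v-35
    print(u0,v0);return cv2.resize(s["img"][v0:v0+70,u0:u0+70,::-1],None,fx=5.5,fy=5.5,interpolation=cv2.INTER_CUBIC)
cv2.imwrite("pics/z2.png",np.hstack([crop(w2,b),crop(s,a)]))
W=fcloud(s);p=W[(W[...,2]>.055)&(W[...,2]<.066)&(np.hypot(W[...,0]-.44,W[...,1]-.176)<.04)]
print(len(p),cv2.minEnclosingCircle(p[:,:2].astype(np.float32)),p[:,2].max())
W=fcloud(w2);p=W[(W[...,2]>.006)&(W[...,2]<.0128)&(np.hypot(W[...,0]-.594,W[...,1]+.005)<.027)]
print(len(p),cv2.minEnclosingCircle(p[:,:2].astype(np.float32)),p[:,:2].mean(0),np.median(p[:,2]))
E
```

```text
{'clock': 3.575, 'tool_pos': [0.3882, 0.1698, 0.2939], 'eef_rot': [1.0, -0.0011, 0.0005, 0.0004], 'contact_force': [-0.28, -0.7319, 0.8999], 'opening': 0.9999, 'finger_force': 0.0, 'q': [-0.4952, 0.3461, -0.0373, 2.0643, 0.0206, 0.7311, -2.1185]}
[310.37135326 151.91982224] [309.7730314  151.35864541]
274 116
275 116
540 ((0.4387502372264862, 0.176274374127388), 0.02676938660442829) 0.06225991716254738
1475 ((0.592759907245636, -0.005283169448375702), 0.022737719118595123) [ 0.59278917 -0.00530632] 0.00949566542013989
```

View pics/z2.png

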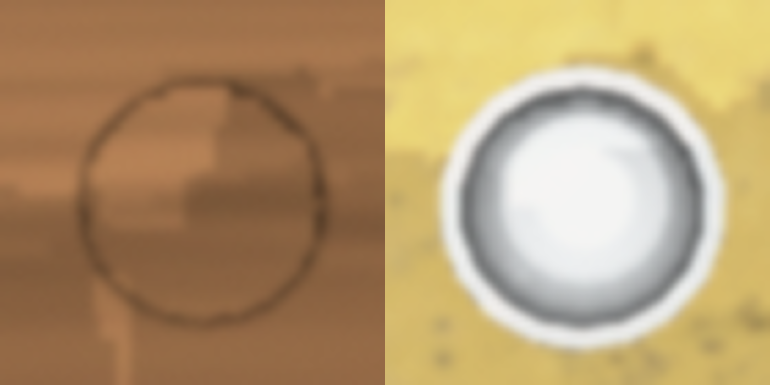

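Left: recess centred at crop (202,202). Right: cup rim at crop (197,207). The depth fits give recess (0.5928,-0.0053) and cup (0.4388,0.1763). Descending on the cup.

>>> servo_tool(translation=[[0.01265, -0.0016, 0.0385], [0.01265, -0.0016, 0.0385], [0.01265, -0.0016, 0.0385], [0.01265, -0.0016, 0.0385], [0, 0, 0.026], [0, 0, 0.026], [0, 0, 0.026], [0, 0, 0.021], [0, 0, 0]], turn=[[0, 0, 0], [0, 0, 0], [0, 0, 0], [0, 0, 0], [0, 0, 0], [0, 0, 0], [0, 0, 0], [0, 0, 0], [0, 0, 0]], grip_force=15)

```text
clock: 4.75
tool_pos: [0.4382, 0.1758, 0.0393]
eef_rot: [1.0, -0.001, -0.001, 0.001]
contact_force: [0.3, -0.1, 0.7]
opening: 1.002
finger_force: 0.0
```

>>> servo_tool(translation=[[0.0006, -0.0005, 0.005], [0, 0, 0]], turn=[[0, 0, 0], [0, 0, 0]])

```text
clock: 5.0
tool_pos: [0.4393, 0.1782, 0.0361]
eef_rot: [1.0, -0.0, 0.001, -0.0]
contact_force: [0.0, 0.2, 0.3]
opening: 1.001
finger_force: 0.0
```

>>> servo_tool(translation=[[0, 0, 0], [0, 0, 0], [0, 0, 0], [0, 0, 0], [0, 0, 0], [0, 0, 0]], turn=[[0, 0, 0], [0, 0, 0], [0, 0, 0], [0, 0, 0], [0, 0, 0], [0, 0, 0]], grip=0.3, grip_force=15)

```text
clock: 5.75
tool_pos: [0.4387, 0.1782, 0.0358]
eef_rot: [1.0, 0.0, 0.0, 0.0]
contact_force: [-0.2, -0.7, 2.1]
opening: 0.587
finger_force: 14.9
```

>>> servo_tool(translation=[[0, 0, -0.03], [0, 0, -0.04], [0.0308, 0.0366, 0], [0.0308, 0.0366, 0], [0.0308, 0.0366, 0], [0.0308, 0.0366, 0], [0.0308, 0.0366, 0], [0, 0, 0.03], [0, 0, 0], [0, 0, 0]], turn=[[0, 0, 0], [0, 0, 0], [0, 0, 0], [0, 0, 0], [0, 0, 0], [0, 0, 0], [0, 0, 0], [0, 0, 0], [0, 0, 0], [0, 0, 0]])

```text
clock: 7.0
tool_pos: [0.5924, -0.0033, 0.076]
eef_rot: [1.0, 0.001, -0.0, -0.0]
contact_force: [0.0, -0.1, -0.1]
opening: 0.587
finger_force: 15.0
```

```bash
python3 - <<'E'
from h import *
P=[]
for i in range(3):
    s=shot("wrist","w4");x=r.get_state()["tool_pos"];P.append(x)
    W=fcloud(s);p=W[(np.abs(W[...,2]-x[2]-.024)<.006)&(np.hypot(W[...,0]-x[0],W[...,1]-x[1])<.04)]
    q=W[(W[...,2]>.006)&(W[...,2]<.0128)&(np.hypot(W[...,0]-.594,W[...,1]+.005)<.027)]
    print(x.round(4),len(p),len(q),cv2.minEnclosingCircle(p[:,:2].astype(np.float32)) if len(p) else 0,q[:,:2].mean(0) if len(q) else 0)
print(fpix(s,x+[0,0,.024]),fpix(s,(.593,-.005,.016)));st()
E
```

```text
[ 0.5928 -0.0033  0.0764] 4403 1171 ((0.6034582853317261, -0.0033467281609773636), 0.0385541170835495) [ 0.60510325 -0.00556811]
[ 0.593  -0.0034  0.0766] 4452 1124 ((0.6039409637451172, -0.003423614427447319), 0.038568347692489624) [ 0.60524738 -0.00565854]
[ 0.5931 -0.0036  0.0767] 4464 1109 ((0.6038298606872559, -0.0035218577831983566), 0.03862418979406357) [ 0.60533875 -0.00556306]
[316.61010535 334.28858488] [319.45147376 259.01690115]
{'clock': 7.15, 'tool_pos': [0.5931, -0.0036, 0.0767], 'eef_rot': [1.0, 0.001, 0.0007, -0.0002], 'contact_force': [-0.4811, 0.0637, -1.7274], 'opening': 0.5845, 'finger_force': 14.978, 'q': [-0.013, 0.8731, -0.1026, 1.7854, 0.1671, 0.4901, -1.7956]}
```

View pics/w4.png

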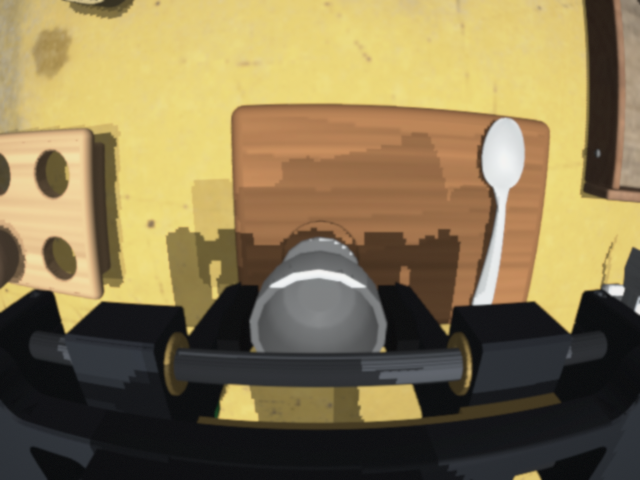

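The cup hangs over the recess: its rim spans columns 250–386 and the recess arc shows at about (320,222). Next I measure the in-hand offset by colour and depth.

```bash
python3 - <<'E'
from h import *
from scipy.optimize import least_squares
s=dict(np.load("w4.npz"));W=fcloud(s);x=np.array([.5931,-.0036,.0767])
im=s["img"].astype(int)
# cup: gray, z within; silhouette sides at straight part
g=(np.ptp(im,axis=2)<14)&(im.mean(2)>95)
for z0 in(.03,.04,.05,.06,.075,.085,.09,.095,.1):
    p=W[g&(np.abs(W[...,2]-z0)<.003)&(np.hypot(W[...,0]-x[0],W[...,1]-x[1])<.032)]
    if len(p)>5: print(z0,len(p),p[:,:2].min(0).round(4),p[:,:2].max(0).round(4),"midy",(p[:,1].min()+p[:,1].max()).round(4)/2)
print("zmax", np.nanmax(W[g&(np.hypot(W[...,0]-x[0],W[...,1]-x[1])<.03)][:,2]))
# foot circle fit
p=W[g&(np.abs(W[...,2]-.043)<.004)&(np.hypot(W[...,0]-x[0],W[...,1]-x[1])<.032)]
# recess arc: board points at floor level, per-column farthest x
q=W[(W[...,2]>.007)&(W[...,2]<.0125)&(np.hypot(W[...,0]-.594,W[...,1]+.005)<.026)]
ph=np.arctan2(q[:,1]+.0053,q[:,0]-.5928)
e=[]
for a in np.arange(-1.2,1.2,.1):
    k=q[(ph>a)&(ph<=a+.1)]
    if len(k): d=np.hypot(k[:,0]-.5928,k[:,1]+.0053);e.append(k[d.argmax(),:2])
e=np.array(e);f=least_squares(lambda c:np.hypot(e[:,0]-c[0],e[:,1]-c[1])-.0224,[.593,-.005],loss="soft_l1",f_scale=.0005);print("recess",f.x,len(e),np.abs(f.fun).max())
for n in range(2): print(fpix(s,(.593+.0225*np.cos(0),-.005,.016)))
E
```

```text
0.04 76 [ 0.6021 -0.0237] [0.6145 0.0125] midy -0.0056
0.05 12 [ 0.6069 -0.0166] [0.6111 0.0029] midy -0.00685
0.075 1479 [ 0.571  -0.0259] [0.6182 0.0172] midy -0.00435
0.085 212 [ 0.5737 -0.0266] [0.62   0.0187] midy -0.00395
0.09 418 [ 0.598  -0.0227] [0.6203 0.0185] midy -0.0021
0.095 507 [ 0.5858 -0.0223] [0.6203 0.0222] midy -5e-05
0.1 2263 [ 0.584  -0.0297] [0.6202 0.0222] midy -0.00375
zmax 0.15933986335156494
recess [ 0.59185595 -0.00541063] 24 0.0005046469254422689
[319.57645335 221.97170097]
[319.57645335 221.97170097]
```

>>> servo_tool(translation=[[-0.001, 0.0016, 0.012], [0, 0, 0.01], [0, 0, 0], [0, 0, 0]], turn=[[0, 0, 0], [0, 0, 0], [0, 0, 0], [0, 0, 0]])

```text
clock: 7.65
tool_pos: [0.5918, -0.006, 0.0535]
eef_rot: [1.0, 0.0, -0.0, 0.0]
contact_force: [1.0, 0.4, 0.1]
opening: 0.582
finger_force: 15.0
```

>>> servo_tool(translation=[[0, 0, 0.002], [0, 0, 0.002], [0, 0, 0.002], [0, 0, 0]], turn=[[0, 0, 0], [0, 0, 0], [0, 0, 0], [0, 0, 0]])

```text
clock: 8.15
tool_pos: [0.5923, -0.0052, 0.048]
eef_rot: [1.0, 0.001, 0.001, -0.0]
contact_force: [0.3, 2.0, 0.5]
opening: 0.587
finger_force: 14.9
```

>>> servo_tool(translation=[[0, 0, 0.0015], [0, 0, 0.001], [0, 0, 0.001], [0, 0, 0]], turn=[[0, 0, 0], [0, 0, 0], [0, 0, 0], [0, 0, 0]])

```text
clock: 8.65
tool_pos: [0.5927, -0.0056, 0.0454]
eef_rot: [1.0, 0.0, 0.001, -0.0]
contact_force: [-0.7, 1.9, 9.2]
opening: 0.585
finger_force: 14.6
```

>>> servo_tool(translation=[[0, 0, 0], [0, 0, 0], [0, 0, 0], [0, 0, 0], [0, 0, -0.02], [0, 0, -0.04], [0, 0, -0.05], [0, 0, -0.05]], turn=[[0, 0, 0], [0, 0, 0], [0, 0, 0], [0, 0, 0], [0, 0, 0], [0, 0, 0], [0, 0, 0], [0, 0, 0]], grip=1.0)

```text
clock: 9.65
tool_pos: [0.5917, -0.0061, 0.2071]
eef_rot: [1.0, 0.0, 0.001, 0.0]
contact_force: [0.8, -0.6, 0.6]
opening: 0.998
finger_force: 0.0
```

>>> servo_tool(translation=[[-0.0255, 0.0445, -0.005], [-0.0255, 0.0445, -0.005], [-0.0255, 0.0445, -0.005], [-0.0255, 0.0445, -0.005], [-0.0255, 0.0445, -0.005], [-0.0255, 0.0445, -0.005], [0, 0, 0], [0, 0, 0]], turn=[[0, 0, 0.0277], [0, 0, 0.0277], [0, 0, 0.0277], [0, 0, 0], [0, 0, 0], [0, 0, 0], [0, 0, 0], [0, 0, 0]])

```text
clock: 10.65
tool_pos: [0.425, -0.2637, 0.2352]
eef_rot: [0.999, -0.041, 0.001, 0.0]
contact_force: [0.3, 0.5, 0.2]
opening: 0.995
finger_force: 0.0
```

```bash
python3 - <<'E'
from h import *
st();s=shot("wrist","w5");W=fcloud(s)
p=W[(W[...,2]>.0395)&(W[...,2]<.055)&(W[...,0]>.34)&(W[...,0]<.63)&(np.abs(W[...,1]+.275)<.08)]
print(len(p),p[:,0].min(),p[:,0].max())
for x0 in np.arange(.35,.62,.01):
    q=p[(p[:,0]>x0)&(p[:,0]<x0+.01)]
    if len(q)>1:
        m=(q[:,1].min()+q[:,1].max())/2;a=q[q[:,1]>m];b=q[q[:,1]<=m]
        print(x0.round(3),len(q),"L %.4f %.4f R %.4f %.4f"%(np.median(a[:,1]),a[:,1].max(),np.median(b[:,1]),b[:,1].min()),"mid %.4f out %.4f"%((np.median(a[:,1])+np.median(b[:,1]))/2,np.ptp(q[:,1])))
# rest base and eggs / cup via top
t=shot("top","top2");W=cloud(t)
c=W[(W[...,2]>.06)&(W[...,2]<.085)&(np.hypot(W[...,0]-.593,W[...,1]+.005)<.04)]
print("cup placed",len(c),cv2.minEnclosingCircle(c[:,:2].astype(np.float32)),c[:,2].max())
b=cv2.resize(s["img"][40:330,220:460,::-1],None,fx=2,fy=2);cv2.imwrite("pics/z3.png",b)
E
```

```text
{'clock': 10.65, 'tool_pos': [0.425, -0.2637, 0.2352], 'eef_rot': [0.9992, -0.0411, 0.0009, 0.0001], 'contact_force': [0.3138, 0.4779, 0.1906], 'opening': 0.9953, 'finger_force': 0.0, 'q': [0.5768, 0.5334, -0.1754, 1.9414, 0.1413, 0.6768, -1.338]}
1399 0.373966772255924 0.6013724656089224
0.37 66 L -0.2605 -0.2560 R -0.2674 -0.2724 mid -0.2640 out 0.0164
0.38 76 L -0.2537 -0.2511 R -0.2749 -0.2779 mid -0.2643 out 0.0268
0.39 56 L -0.2515 -0.2500 R -0.2786 -0.2805 mid -0.2651 out 0.0306
0.4 48 L -0.2508 -0.2496 R -0.2808 -0.2821 mid -0.2658 out 0.0325
0.41 56 L -0.2504 -0.2492 R -0.2829 -0.2847 mid -0.2667 out 0.0356
0.42 57 L -0.2501 -0.2489 R -0.2851 -0.2873 mid -0.2676 out 0.0384
0.43 55 L -0.2500 -0.2488 R -0.2871 -0.2890 mid -0.2685 out 0.0402
0.44 54 L -0.2497 -0.2487 R -0.2890 -0.2906 mid -0.2694 out 0.0418
0.45 52 L -0.2497 -0.2486 R -0.2908 -0.2921 mid -0.2702 out 0.0435
0.46 57 L -0.2496 -0.2485 R -0.2927 -0.2947 mid -0.2711 out 0.0461
0.47 57 L -0.2496 -0.2483 R -0.2947 -0.2963 mid -0.2722 out 0.0480
0.48 61 L -0.2494 -0.2482 R -0.2964 -0.2979 mid -0.2729 out 0.0496
0.49 61
[... 196 characters left out ...]
2 60 L -0.2463 -0.2444 R -0.3084 -0.3109 mid -0.2773 out 0.0665
0.53 66 L -0.2441 -0.2418 R -0.3124 -0.3146 mid -0.2782 out 0.0728
0.54 62 L -0.2417 -0.2398 R -0.3155 -0.3171 mid -0.2786 out 0.0773
0.55 65 L -0.2409 -0.2391 R -0.3176 -0.3189 mid -0.2792 out 0.0798
0.56 68 L -0.2413 -0.2401 R -0.3190 -0.3221 mid -0.2801 out 0.0820
0.57 64 L -0.2403 -0.2379 R -0.3235 -0.3258 mid -0.2819 out 0.0878
0.58 78 L -0.2386 -0.2367 R -0.3238 -0.3257 mid -0.2812 out 0.0889
0.59 54 L -0.2403 -0.2381 R -0.3234 -0.3251 mid -0.2818 out 0.0870
0.6 6 L -0.2407 -0.2406 R -0.2423 -0.2426 mid -0.2415 out 0.0020
cup placed 131 ((0.5939101576805115, -0.006073508411645889), 0.026550648733973503) 0.07529141864713307
```

View pics/z3.png

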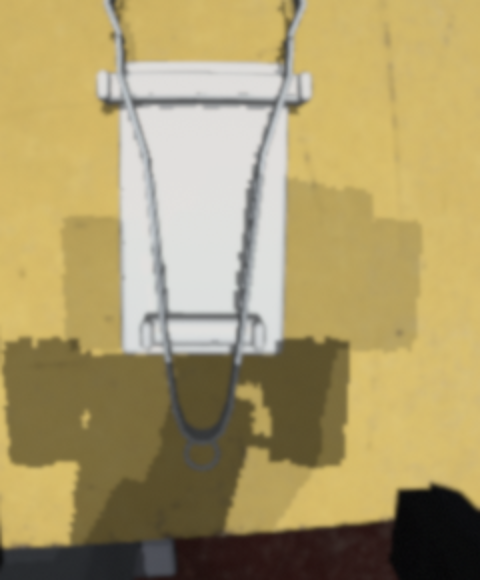

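The crop shows the tongs on the rest, with the bow at crop (203,435), the saddles at rows 85 and 330, and the grip clear between them. The cup is seated, rim z about 0.07 at (0.594,-0.006). Descending on the tongs grip.

>>> servo_tool(translation=[[0.0109, 0.0008, 0.03], [0.0109, 0.0008, 0.03], [0.0109, 0.0008, 0.03], [0.0109, 0.0008, 0.03], [0.0109, 0.0008, 0.03], [0, 0, 0.03], [0, 0, 0.022], [0, 0, 0], [0, 0, 0]], turn=[[0, 0, 0], [0, 0, 0], [0, 0, 0], [0, 0, 0], [0, 0, 0], [0, 0, 0], [0, 0, 0], [0, 0, 0], [0, 0, 0]])

```text
clock: 11.88
tool_pos: [0.4795, -0.272, 0.0329]
eef_rot: [0.999, -0.04, 0.001, 0.0]
contact_force: [0.0, 0.1, 0.3]
opening: 0.998
finger_force: 0.0
```

>>> servo_tool(translation=[[-0.0005, 0.0005, 0.0085], [0, 0, 0.008], [0, 0, 0]], turn=[[0, 0, 0.006], [0, 0, 0], [0, 0, 0]])

```text
clock: 12.25
tool_pos: [0.4776, -0.2729, 0.0152]
eef_rot: [0.999, -0.044, -0.0, -0.0]
contact_force: [-0.4, -0.7, 0.4]
opening: 1.0
finger_force: 0.0
```

>>> servo_tool(translation=[[0, 0, 0], [0, 0, 0], [0, 0, 0], [0, 0, 0], [0, 0, 0], [0, 0, 0]], turn=[[0, 0, 0], [0, 0, 0], [0, 0, 0], [0, 0, 0], [0, 0, 0], [0, 0, 0]], grip=0.51, grip_force=25)

```text
clock: 13.0
tool_pos: [0.4781, -0.273, 0.0158]
eef_rot: [0.999, -0.044, 0.0, 0.0]
contact_force: [-0.3, 1.0, 1.2]
opening: 0.511
finger_force: 5.2
```

>>> servo_tool(translation=[[0, 0, 0], [0, 0, -0.008], [0, 0, -0.015], [0, 0, -0.025], [0, 0, -0.032], [0, 0, -0.032], [0, 0, -0.028], [0, 0, -0.01], [0, 0, 0], [0, 0, 0]], turn=[[0, 0, 0], [0, 0, 0], [0, 0, 0], [0, 0, 0], [0, 0, 0], [0, 0, 0], [0, 0, 0], [0, 0, -0.0957], [0, 0, -0.0957], [0, 0, -0.0957]], grip=0.5)

```text
clock: 14.25
tool_pos: [0.4778, -0.2733, 0.167]
eef_rot: [0.995, 0.101, 0.0, 0.001]
contact_force: [-0.3, 0.0, -0.7]
opening: 0.497
finger_force: 4.7
```

>>> servo_tool(translation=[[0.004, -0.015, 0], [0.0075, -0.03, 0], [0.0075, -0.03, 0], [0.0075, -0.03, 0], [0.0075, -0.03, 0], [0.0075, -0.03, 0], [0.0075, -0.03, 0], [0.0075, -0.03, 0]], turn=[[0, 0, 0], [0, 0, 0], [0, 0, 0], [0, 0, 0], [0, 0, 0], [0, 0, 0], [0, 0, 0], [0, 0, 0]])

```text
clock: 15.25
tool_pos: [0.4885, -0.0391, 0.1662]
eef_rot: [0.995, 0.099, 0.0, -0.0]
contact_force: [-0.8, -0.4, -0.4]
opening: 0.501
finger_force: 4.7
```

>>> servo_tool(translation=[[0.0075, -0.03, 0], [0.0075, -0.03, 0], [0.0075, -0.03, 0], [0.0075, -0.03, 0], [0.0075, -0.03, 0], [0.0075, -0.03, 0], [0.0075, -0.03, 0], [0.0025, -0.015, 0], [0, 0, 0], [0, 0, 0]], turn=[[0, 0, 0], [0, 0, 0], [0, 0, 0], [0, 0, 0], [0, 0, 0], [0, 0, 0], [0, 0, 0], [0, 0, 0], [0, 0, 0], [0, 0, 0]])

```text
clock: 16.5
tool_pos: [0.4982, 0.1884, 0.1657]
eef_rot: [0.995, 0.098, -0.0, 0.001]
contact_force: [0.3, 0.3, -1.3]
opening: 0.504
finger_force: 4.7
```

```bash
python3 - <<'E'
from h import *
x=st();s=shot("wrist","w6");W=fcloud(s);p=x["tool_pos"];qx,qy=x["eef_rot"][:2];a=2*np.arctan2(qy,qx);print("yaw",a)
R=np.array([[np.cos(a),np.sin(a)],[-np.sin(a),np.cos(a)]])
L=np.c_[(W.reshape(-1,3)[:,:2]-p[:2])@R.T,W.reshape(-1,3)[:,2]]
for x0 in np.arange(.03,.13,.006):
    q=L[(L[:,2]>p[2]+.0)&(L[:,2]<p[2]+.045)&(np.abs(L[:,0]-x0)<.003)&(np.abs(L[:,1])<.06)]
    l=q[q[:,1]>0];m=q[q[:,1]<0]
    if len(l)and len(m):print("%.3f"%x0,len(l),len(m),"in L %.4f R %.4f  med L %.4f R %.4f zmax L %.4f R %.4f"%(l[:,1].min(),m[:,1].max(),np.median(l[:,1]),np.median(m[:,1]),l[:,2].max()-p[2],m[:,2].max()-p[2]))
e=W[(W[...,2]>.05)&(W[...,2]<.09)&(np.hypot(W[...,0]-.602,W[...,1]-.219)<.026)]
def sph(p):
    A=np.c_[2*p,np.ones(len(p))];c=np.linalg.lstsq(A,(p**2).sum(1),rcond=None)[0];return c[:3].round(4),np.sqrt(c[3]+c[:3]@c[:3])
if len(e)>10:print("egg",len(e),sph(e),e[:,2].max(),cv2.minEnclosingCircle(e[:,:2].astype(np.float32)))
t=dict(np.load("top2.npz"));V=cloud(t)
for u,v in((190,274),(288,282)): print("green",V[v,u])
E
```

```text
{'clock': 16.5, 'tool_pos': [0.4982, 0.1884, 0.1657], 'eef_rot': [0.9952, 0.0982, -0.0003, 0.0008], 'contact_force': [0.2853, 0.2873, -1.2591], 'opening': 0.5042, 'finger_force': 4.6532, 'q': [-0.3859, 0.6752, -0.103, 1.9179, 0.1245, 0.5556, -1.9466]}
yaw 0.196630186654482
0.030 249 235 in L 0.0203 R -0.0216  med L 0.0209 R -0.0222 zmax L 0.0289 R 0.0291
0.036 289 299 in L 0.0206 R -0.0219  med L 0.0220 R -0.0232 zmax L 0.0285 R 0.0293
0.042 321 324 in L 0.0223 R -0.0234  med L 0.0236 R -0.0249 zmax L 0.0287 R 0.0290
0.048 319 318 in L 0.0240 R -0.0252  med L 0.0253 R -0.0267 zmax L 0.0288 R 0.0289
0.054 337 326 in L 0.0255 R -0.0269  med L 0.0270 R -0.0283 zmax L 0.0291 R 0.0290
0.060 329 339 in L 0.0270 R -0.0286  med L 0.0286 R -0.0300 zmax L 0.0285 R 0.0291
0.066 330 330 in L 0.0290 R -0.0300  med L 0.0304 R -0.0316 zmax L 0.0285 R 0.0288
0.072 331 329 in L 0.0305 R -0.0321  med L 0.0315 R -0.0327 zmax L 0.0286 R 0.0290
0.078 324 326 in L 0.0310 R -0.0323  med L 0.0316 R -0.0329 zmax L 0.0286 R 0.0288
0.084 329 330 in L 0.0310 R -0.0323  med L 0.0318 R -0.0330 zmax L 0.0285 R 0.0285
0.090 380 375 in L 0.0306 R -0.0317  med L 0.0317 R -0.0330 zmax L 0.0315 R 0.0313
0.096 349 350 in L 0.0321 R -0.0333  med L 0.0337 R -0.0350 zmax L 0.0320 R 0.0315
0.102 357 351 in L 0.0340 R -0.0354  med L 0.0359 R -0.0371 zmax L 0.0318 R 0.0316
0.108 462 463 in L 0.0347 R -0.0358  med L 0.0358 R -0.0371 zmax L 0.0315 R 0.0313
0.114 459 453 in L 0.0333 R -0.0343  med L 0.0346 R -0.0358 zmax L 0.0311 R 0.0318
0.120 223 232 in L 0.0326 R -0.0340  med L 0.0336 R -0.0348 zmax L 0.0302 R 0.0312
egg 3192 (array([0.6013, 0.2188, 0.0613]), np.float64(0.02043265430562337)) 0.08414269285690368 ((0.6007819175720215, 0.21879686415195465), 0.02190971188247204)
green [0.50801988 0.30446454 0.05253159]
green [0.48475663 0.08304164 0.05598403]
```

View pics/w6.png

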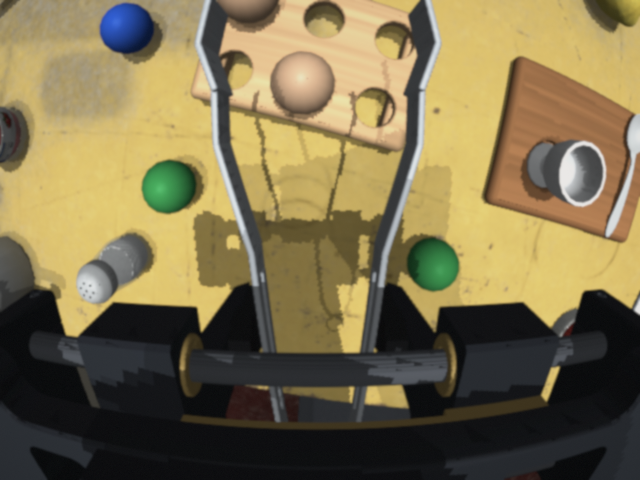

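The wrist view shows the level tongs tips at (205–435, 10–90) around the egg at (303,82), with both green eggs clear of the fingers. The tip centre is 106 mm ahead of the grasp. I align and descend.

>>> servo_tool(translation=[[0.0005, -0.0104, 0], [0, 0, 0.012], [0, 0, 0.022], [0, 0, 0.022], [0, 0, 0.022], [0, 0, 0.015], [0, 0, 0.008], [0, 0, 0], [0, 0, 0]], turn=[[0, 0, 0], [0, 0, 0], [0, 0, 0], [0, 0, 0], [0, 0, 0], [0, 0, 0], [0, 0, 0], [0, 0, 0], [0, 0, 0]])

```text
clock: 17.68
tool_pos: [0.4973, 0.2006, 0.0652]
eef_rot: [0.995, 0.099, 0.001, -0.0]
contact_force: [0.3, -0.1, -0.8]
opening: 0.501
finger_force: 4.7
```

>>> servo_tool(translation=[[-0.001, 0.0016, 0.01], [0, 0, 0.01], [0, 0, 0.0075], [0, 0, 0], [0, 0, 0]], turn=[[0, 0, 0], [0, 0, 0], [0, 0, 0], [0, 0, 0], [0, 0, 0]])

```text
clock: 18.3
tool_pos: [0.4963, 0.1987, 0.0372]
eef_rot: [0.995, 0.099, 0.0, 0.0]
contact_force: [-0.7, -0.2, -0.8]
opening: 0.498
finger_force: 4.7
```

```bash
python3 - <<'E'
from h import *
x=st();s=shot("wrist","w7");W=fcloud(s);p=x["tool_pos"];qx,qy=x["eef_rot"][:2];a=2*np.arctan2(qy,qx);print("yaw",a)
R=np.array([[np.cos(a),np.sin(a)],[-np.sin(a),np.cos(a)]])
L=np.c_[(W.reshape(-1,3)[:,:2]-p[:2])@R.T,W.reshape(-1,3)[:,2]]
for x0 in (.06,.084,.096,.102,.108,.114,.12):
    q=L[(L[:,2]>p[2]+.012)&(L[:,2]<p[2]+.045)&(np.abs(L[:,0]-x0)<.003)&(np.abs(L[:,1])<.06)&(np.abs(L[:,1])>.025)]
    l=q[q[:,1]>0];m=q[q[:,1]<0]
    if len(l)and len(m):print("%.3f"%x0,"med L %.4f R %.4f zmax L %.4f R %.4f"%(np.median(l[:,1]),np.median(m[:,1]),l[:,2].max(),m[:,2].max()))
e=L[(L[:,2]>.05)&(L[:,2]<.09)&(np.hypot(L[:,0]-.105,L[:,1])<.0255)]
print("egg",len(e),cv2.minEnclosingCircle(e[:,:2].astype(np.float32)),e[:,2].max())
e=e[e[:,2]>.065];A=np.c_[2*e,np.ones(len(e))];print(np.linalg.lstsq(A,(e**2).sum(1),rcond=None)[0][:3])
E
```

```text
{'clock': 18.3, 'tool_pos': [0.4963, 0.1987, 0.0372], 'eef_rot': [0.9951, 0.0992, 0.0001, 0.0], 'contact_force': [-0.6559, -0.152, -0.7624], 'opening': 0.4977, 'finger_force': 4.6535, 'q': [-0.435, 0.9013, -0.0537, 1.9724, 0.1577, 0.2717, -1.9924]}
yaw 0.19876810390906752
0.060 med L 0.0286 R -0.0300 zmax L 0.0662 R 0.0663
0.084 med L 0.0317 R -0.0331 zmax L 0.0659 R 0.0657
0.096 med L 0.0338 R -0.0351 zmax L 0.0692 R 0.0692
0.102 med L 0.0360 R -0.0372 zmax L 0.0688 R 0.0685
0.108 med L 0.0358 R -0.0371 zmax L 0.0688 R 0.0689
0.114 med L 0.0345 R -0.0358 zmax L 0.0689 R 0.0689
0.120 med L 0.0335 R -0.0348 zmax L 0.0679 R 0.0687
egg 10862 ((0.10681480169296265, -0.0007713483646512032), 0.02184097096323967) 0.08419816644168557
[ 0.10693281 -0.00094963  0.06210126]
```

>>> servo_tool(translation=[[0.0008, 0, 0], [0, 0, 0], [0, 0, 0]], turn=[[0, 0, 0], [0, 0, 0], [0, 0, 0]], grip=0.38, grip_force=25)

```text
clock: 18.73
tool_pos: [0.4971, 0.1988, 0.0373]
eef_rot: [0.995, 0.099, 0.0, -0.0]
contact_force: [-0.6, 0.1, -0.9]
opening: 0.385
finger_force: 7.8
```

>>> servo_tool(translation=[[0, 0, 0], [0, 0, 0], [0, 0, 0], [0, 0, 0], [0, 0, 0], [0, 0, 0], [0, 0, 0], [0, 0, 0]], turn=[[0, 0, 0], [0, 0, 0], [0, 0, 0], [0, 0, 0], [0, 0, 0], [0, 0, 0], [0, 0, 0], [0, 0, 0]], grip=0.1, grip_force=25)

```text
clock: 19.73
tool_pos: [0.497, 0.1987, 0.0372]
eef_rot: [0.995, 0.099, 0.0, 0.0]
contact_force: [0.2, -0.6, -0.9]
opening: 0.334
finger_force: 25.0
```

>>> servo_tool(translation=[[0, 0, -0.004], [0, 0, -0.01], [0, 0, -0.015], [0, 0, -0.02], [0, 0, -0.025], [0, 0, -0.02], [0, 0, -0.01], [0, 0, 0], [0, 0, 0]], turn=[[0, 0, 0], [0, 0, 0], [0, 0, 0], [0, 0, 0], [0, 0, 0], [0, 0, 0], [0, 0, 0], [0, 0, 0], [0, 0, 0]])

```text
clock: 20.85
tool_pos: [0.4965, 0.1986, 0.1407]
eef_rot: [0.995, 0.099, -0.001, 0.0]
contact_force: [-0.0, -0.3, -2.0]
opening: 0.336
finger_force: 25.0
```

```bash
cat > m.py <<'E'
from h import *
import sys
x=st();s=shot("wrist",sys.argv[1]);W=fcloud(s);p=x["tool_pos"];qx,qy=x["eef_rot"][:2];a=2*np.arctan2(qy,qx);print("yaw",a)
R=np.array([[np.cos(a),np.sin(a)],[-np.sin(a),np.cos(a)]])
L=np.c_[(W.reshape(-1,3)[:,:2]-p[:2])@R.T,W.reshape(-1,3)[:,2]-p[2]]
im=s["img"].reshape(-1,3).astype(int);egg=(im[:,0]-im[:,2]>35)&(im.sum(1)>150)
e=L[egg&(L[:,2]>0)&(L[:,2]<.06)&(np.hypot(L[:,0]-.106,L[:,1])<.03)]
c,rad=cv2.minEnclosingCircle(e[:,:2].astype(np.float32));c=np.array(c)
ef=e[e[:,2]>.024];A=np.c_[2*ef,np.ones(len(ef))];f=np.linalg.lstsq(A,(ef**2).sum(1),rcond=None)[0][:3]
print("egg rel",len(e),c.round(4),rad,"sph",f.round(4),"top",e[:,2].max().round(4),"world",(p[:2]+R.T@c).round(4),(p[:2]+R.T@f[:2]).round(4))
t=shot("top",sys.argv[1]+"t");V=cloud(t)
k=V[(V[...,2]>.058)&(V[...,2]<.08)&(np.hypot(V[...,0]-.593,V[...,1]+.005)<.04)]
if len(k)>5:print("cup",len(k),cv2.minEnclosingCircle(k[:,:2].astype(np.float32)))
k=W[(W[...,2]>.063)&(W[...,2]<.076)&(np.hypot(W[...,0]-.593,W[...,1]+.005)<.031)]
if len(k)>5:print("cup w",len(k),cv2.minEnclosingCircle(k[:,:2].astype(np.float32)))
E
python3 m.py w8
```

```text
{'clock': 20.85, 'tool_pos': [0.4965, 0.1986, 0.1407], 'eef_rot': [0.9951, 0.0993, -0.0006, 0.0003], 'contact_force': [-0.0124, -0.2657, -2.027], 'opening': 0.3357, 'finger_force': 24.9998, 'q': [-0.4085, 0.7182, -0.0961, 1.93, 0.1321, 0.5006, -1.969]}
yaw 0.19885220234616113
egg rel 10094 [ 0.102  -0.0003] 0.02704508975148201 sph [ 0.1064 -0.0006  0.0239] top 0.0465 world [0.5965 0.2184] [0.601 0.219]
cup 133 ((0.5936989784240723, -0.005888235755264759), 0.026428060606122017)
cup w 1236 ((0.5931960940361023, -0.006360518280416727), 0.027529489248991013)
```

View pics/w8.png

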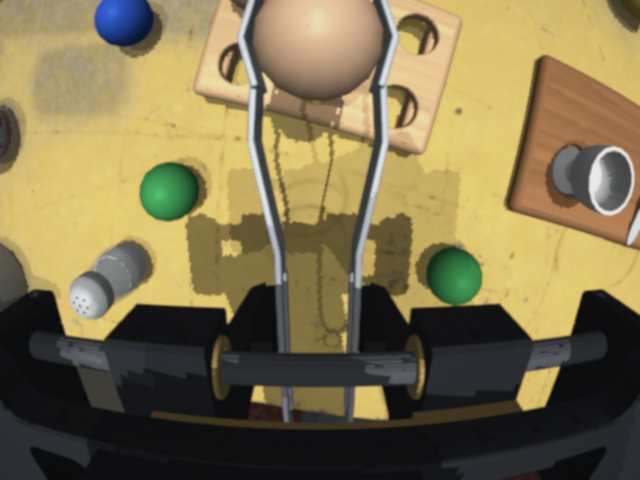

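The wrist view shows the egg held upright in the tips at (315,40) with the gripper well clear. Carrying it over the cup now.

>>> servo_tool(translation=[[-0.0029, 0.0122, 0], [-0.0058, 0.0243, 0], [-0.0058, 0.0243, 0], [-0.0058, 0.0243, 0], [-0.0058, 0.0243, 0], [-0.0058, 0.0243, 0], [-0.0058, 0.0243, 0], [-0.0058, 0.0243, 0], [-0.0058, 0.0243, 0], [-0.0029, 0.0122, 0]], turn=[[0, 0, 0], [0, 0, 0], [0, 0, 0], [0, 0, 0], [0, 0, 0], [0, 0, 0], [0, 0, 0], [0, 0, 0], [0, 0, 0], [0, 0, 0]])

```text
clock: 22.2
tool_pos: [0.4883, -0.0285, 0.141]
eef_rot: [0.995, 0.098, -0.001, 0.001]
contact_force: [-0.0, -0.3, -1.3]
opening: 0.337
finger_force: 25.0
```

>>> servo_tool(translation=[[0, 0, 0.01], [0, 0, 0.015], [0, 0, 0.006], [0, 0, 0], [0, 0, 0], [0, 0, 0]], turn=[[0, 0, 0], [0, 0, 0], [0, 0, 0], [0, 0, 0], [0, 0, 0], [0, 0, 0]])

```text
clock: 22.95
tool_pos: [0.4893, -0.0259, 0.1106]
eef_rot: [0.995, 0.099, 0.0, 0.0]
contact_force: [-0.7, -0.0, -1.3]
opening: 0.335
finger_force: 25.0
```

```bash
python3 m.py w9
```

```text
{'clock': 22.95, 'tool_pos': [0.4893, -0.0259, 0.1106], 'eef_rot': [0.9951, 0.0993, 0.0005, 0.0], 'contact_force': [-0.7394, -0.0018, -1.3185], 'opening': 0.335, 'finger_force': 24.9998, 'q': [0.0342, 0.737, -0.1221, 2.0796, 0.2499, 0.3375, -1.6646]}
yaw 0.19884317816701552
egg rel 10084 [ 0.1024 -0.0006] 0.02683354541659355 sph [ 0.1063 -0.0006  0.024 ] top 0.0462 world [ 0.5898 -0.0063] [ 0.5937 -0.0054]
cup 51 ((0.5903692245483398, -0.005935441702604294), 0.025772398337721825)
cup w 924 ((0.5905550718307495, -0.007261769846081734), 0.026072483509778976)
```

```bash
python3 - <<'E'
from h import *
a=optics.snapshot("scene")["img"];b=np.load("w9t.npz")["img"]
cv2.imwrite("pics/fin.png",np.hstack([cv2.resize(a[150:400,170:470,::-1],(400,333)),cv2.resize(b[160:360,150:390,::-1],(400,333))]))
E
```

```text
(no output)
```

View pics/fin.png

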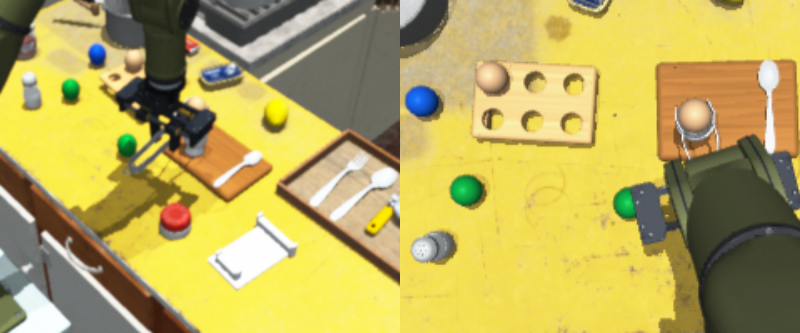

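Both views show the egg upright in the tongs over the cup at right (694,115), and everything else where it was. Handing in.

```bash
python3 -c "
from plant import r
print(r.finish_job())"
```

```text
the job is handed in; nothing more can be done
None
```

The egg cup stands in the board's recess, and the job was handed in at about 23 s with the egg held upright in the tongs, centred over the cup to within about 1 mm and roughly 30 mm above its rim; the verdict was not shown.

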